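# Clamp the glued domino in the slip-lever vice

### The job

The bone domino on the round cork coaster has just been glued: lay it flat, lengthwise, in the little vice between the sliding jaw and the end stop, setting it down gently and letting go of it. Then swing the vice's lever clockwise (seen from above) until you feel its torque limiter slip, and stop at once: it only slips a short way before it locks and crushes the bone. Let go of the lever, leaving the domino firmly clamped and everything else on the table where it is.

Things in the scene. Friction and masses are not known exactly. Their poses are not given: they have to be found in the camera images.
- domino: the glued domino: ivory-coloured bone, black pips, 56 x 28 x 14 mm, 35 g, lying flat, face up, on the cork coaster; origin at the centre of its underside, x along its 56 mm length, z up. The only domino on the coaster
- coaster: round cork coaster, 96 mm across, 4 mm thick, fixed to the table; origin at the centre of its underside
- vise: small steel gluing vice on a pine board (235 x 80 x 12 mm), fixed to the table. Origin on the table under the lever's vertical axis; x runs along the vice from the axis to the end stop, z up. A housing 46 x 46 mm, 54 mm high, stands round the axis. A steel bed 22 mm wide, its top 30 mm above the table, runs along x to x = 160 mm at y = 0, carrying the sliding jaw and the fixed end stop
- slot (a point): point on the bed's top, vice x = 83 mm, where the domino's centre goes (length along the vice's x, either way round). Jaw and stop are 34 mm wide, tops 50 mm above the table. Jaw face at first between vice x = 46 and 50 mm; stop face pinned anywhere from x = 115 to 125 mm. The jaw pushes the domino along to the stop, 12 mm per rad of lever: the lever turns 0.7 to 1.9 rad before it is tight
- lever: the vice's lever: level steel bar 12 mm wide, 65 to 77 mm above the table, reaching 105 mm out. Origin on its vertical axis 63 mm above the table, x out along the bar, z up. Hub 30 mm across, top 83 mm above the table. Clockwise seen from above closes the jaw. At first it points to the vice's -y, or up to 0.3 rad from there towards the vice's +x. It stays where it is left
- knob (a point): middle of the upright wooden knob on the lever, 104 mm from the axis; 20 mm across, from 63 to 95 mm above the table. Lever torque: 0.15 N m drag moving (near 0 when paused); once tight it rises within 0.1 rad to 0.6 N m (0.4 to 0.5 when paused), then slips: it turns on with no more rise, jaw still (about 38 N on the domino). After 0.4 rad of slip it locks, and turning on crushes the domino (80 N)
- ashtray: bystander: round tin ashtray, 110 mm across, 24 mm high; origin at the centre of its underside
- tumbler: bystander: ridged clear glass tumbler, 72 mm across, 95 mm high; origin at the centre of its underside
- bottle: bystander: green glass soda bottle, 62 mm across, 235 mm high; origin at the centre of its underside
- domino_b: bystander: another bone domino, same size as the glued one, lying flat on the table; origin at the centre of its underside, x along its length; beside the coaster, to the robot's left
- domino_c: bystander: another bone domino, same size as the glued one, lying flat on the table; origin at the centre of its underside, x along its length; beside the coaster, on the robot's side
- domino_d: bystander: another bone domino, same size as the glued one, lying flat on the table; origin at the centre of its underside, x along its length; one of three laid end to end beyond the vice
- domino_e: bystander: another bone domino, same size as the glued one, lying flat on the table; origin at the centre of its underside, x along its length; one of three laid end to end beyond the vice
- domino_f: bystander: another bone domino, same size as the glued one, lying flat on the table; origin at the centre of its underside, x along its length; one of three laid end to end beyond the vice
There are look-alikes about, which are no part of the job. What is shaped like the domino but pink or yellow is not meant.

How it is judged:
By the outcome, as a careful person would: the job done as asked, in the order asked, and still so for the second after the job is handed in, with the robot touching nothing.
It also fails if it takes over 67 s, if anything falls off the work surface, if the arm or the gripper's body presses on something with over 40 N, if the wrist force passes 120 N, or if a joint passes its speed limit or range.

### The arm

A 7-joint arm with a two-finger parallel gripper is mounted at the origin on the work surface. World frame = base frame: x ahead of the robot, y to its left, z up, the work surface at z = 0. Lengths are in m, angles in rad, forces in N, time in s.
With the tool pointing down it reaches from about 0.425 to 0.925 m from the base axis. Payload 6.8 kg.
Tool frame: the origin (TCP) lies on the front face of the gripper's body, between the roots of the fingers; the fingertips stand 73 mm ahead of it and the grasp point (between the pads) lies 54 mm ahead of it; z points along the fingers, x is the direction in which the jaws open and shut, and the axes are right-handed (so a half turn about z gives the same grasp; the last joint's range is limited). The gripper opens to 85 mm and grips with 20 to 120 N. Pads are 22 mm wide; open, the fingers measure 114 mm over their backs; the gripper's body (76 mm by 85 mm) begins 54 mm behind the grasp point. The pads swing forward as they close: fully open they stand 13 mm farther back than shut.
Start: joints at [1.003, 0.477, 0.022, 1.555, -0.011, 1.109, -0.083], TCP at [0.3, -0.605, 0.304] pointing down, gripper open.
Joint ranges: [-2.96, 2.96], [-0.34, 2.1], [-1.41, 1.46], [0.24, 2.44], [-1.37, 4.51], [0.17, 1.92], [-2.96, 2.96]. Speed limits (rad/s): [2.39, 2.39, 3.14, 3.14, 3.14, 3.14, 3.14].

### API

Orientations are given as a unit quaternion [w, x, y, z].
In Python, from station import get_obs, read_camera, hand_in gives the robot as it stands. The module is installed in compiled form; this text tells all that it offers.
- The arm moves only by the shell command python3 -m creep 'ROWS' [FORCE]. ROWS is JSON, a list that holds one entry, the list of rows, each a list of 7 numbers: the turn, a rotation vector about the tool's x, y, z in rad, then the shift along the tool's x, y, z in m, then the finger opening in m, from 0 to 0.0854. A call has 1 to 20 rows; each row shifts and turns the pose as measured when the row begins, along the tool's axes as they then stand; what a row does not reach is not made up. A row lasts 1/12 s, in which the tool goes at most 41.7 mm and 7.16 degrees, less where a joint would pass 70% of its speed; a pose out of reach is approached as far as the arm can. A call is refused whole if a number of a shift passes 0.0417 or a number of a turn 0.125, either way. A call with a gripper value outside its range is refused whole. The fingers move at their own pace and stop on an object; FORCE is the grip in N (left out, the last holds). Time passes only in rows, so rows that do not move let the fingers close. It gives the time, the measured TCP pose, the force and the opening at its end, in the units of the state.
- get_obs(): the state, without advancing time (a new reading comes with each control period).
- read_camera(name): name is "side" or "top"; returns a dict with "color" (420x560x3 uint8, red, green, blue), "range_z" (420x560 float32, m along the optical axis (not along the pixel's ray), 0 where there is no reading), "fovy" (degrees; the focal length in pixels is half the picture's height over the tangent of half this angle, whatever the lens; pixels are square), "cx", "cy" (the principal point, pixels), "rvec" (rotation vector, rad) and "tvec" (3), from world to camera coordinates, as OpenCV has them. Camera axes: x right, y down, z forward; pixel columns grow to the right and rows downward; lengths in m; the calibration is good to about 2 mm. A picture is of the moment at which its call begins.
- hand_in(): hands the job in, once; it reports no verdict.
The state is a dict: "t": time; "q": joint angles; "joint_vel": joint speeds; "joint_torque": joint torques, N m; "eef_pos": TCP position; "tool_rot": TCP orientation; "contact_force": force on the tool from outside, world axes, zero at the start; "torque": the same for the moment, N m; "gripper_width": opening from 0.0 (shut) to 1.0 (fully open).
Only numpy, scipy, OpenCV 4.12 (cv2) and the standard library are available. Lean on these libraries where they do the work, as an engineer would, in place of code of your own. Each camera call takes 0.05 s, during which the arm holds its last target.

## Working session

There is one attempt and no reset: what is moved stays moved. The work goes in short steps, Python scripts to look and compute and a shell command to move; the robot and the scene stay as the last step left them, time stands still between calls to the robot, and variables do not carry over. Pictures are saved under pics/ and viewed, and the job is handed in when it is done.

```bash
mkdir -p pics; ls
cat > h.py <<'E'
import numpy as np,cv2
from station import get_obs,read_camera
from scipy.spatial.transform import Rotation as R
def cam(n,save=None):
    c=read_camera(n)
    if save: cv2.imwrite('pics/'+save,c['color'][:,:,::-1])
    c['f']=c['color'].shape[0]/2/np.tan(np.radians(c['fovy'])/2)
    c['R']=R.from_rotvec(np.ravel(c['rvec'])).as_matrix(); c['t']=np.ravel(c['tvec'])
    return c
def ray(c,u,v):
    d=c['R'].T@np.array([(u-c['cx'])/c['f'],(v-c['cy'])/c['f'],1.]); o=-c['R'].T@c['t']; return o,d
def onz(c,u,v,z):
    o,d=ray(c,u,v); return o+d*(z-o[2])/d[2]
def proj(c,p):
    q=c['R']@np.array(p)+c['t']; return q[:2]/q[2]*c['f']+[c['cx'],c['cy']]
E
python3 - <<'E'
from h import *
for n in('top','side'):
    c=cam(n,n+'0.png'); print(n,c['f'],c['cx'],c['cy'],-c['R'].T@c['t'],c['R'].round(3).tolist())
o=get_obs();print(o)
E
```

```text
pics
top 466.81761388185896 280.44449755235865 214.20064908023446 [ 0.53075471 -0.07661605  1.03727665] [[-0.01, -1.0, -0.02], [-0.999, 0.011, -0.052], [0.052, 0.02, -0.998]]
side 441.2552097686248 285.6137584639524 216.51193748195126 [0.19844347 0.6633577  0.7644926 ] [[-0.883, -0.468, 0.01], [-0.311, 0.57, -0.76], [0.351, -0.675, -0.649]]
{'t': 0.1, 'q': array([ 1.00291643,  0.47772706,  0.0223948 ,  1.55632926, -0.01149359,
        1.10931522, -0.0831017 ]), 'joint_vel': array([ 1.75400169e-03, -2.22111933e-03, -3.76321001e-04, -3.56327097e-03,
        1.54862866e-03, -1.06199867e-03,  8.16876963e-05]), 'joint_torque': array([ 4.95450498e-03, -5.97768724e+01,  1.61385946e+00, -2.81957603e+01,
        1.28412721e-02,  5.05684497e-03, -1.80500138e-06]), 'eef_pos': array([ 0.29932074, -0.60455148,  0.30302726]), 'tool_rot': array([-3.69716011e-04,  8.49625674e-01, -5.27385565e-01, -7.37569695e-04]), 'contact_force': array([ 0.59947567, -0.22726074, -0.45664328]), 'torque': array([-0.07252317,  0.06615464,  0.02654127]), 'gripper_width': 1.0000776680323207}
```

View pics/top0.png

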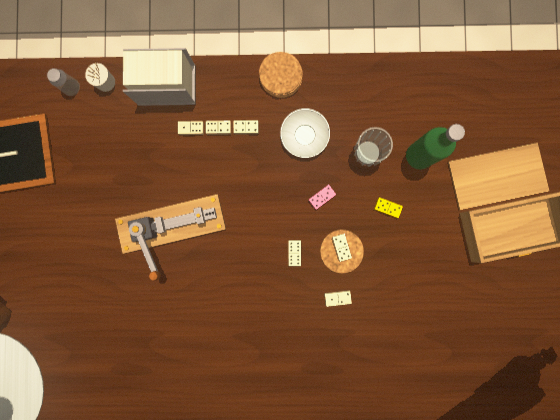

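View pics/side0.png

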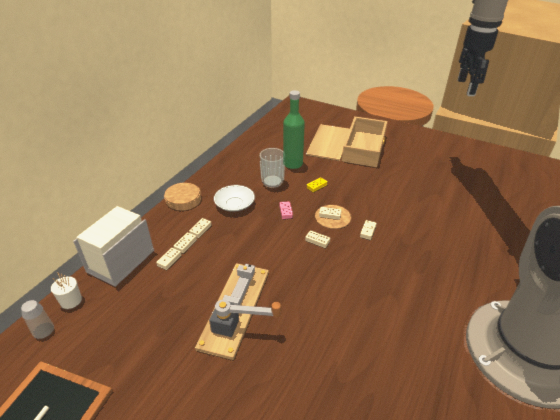

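Run:
```python
from h import *
c=cam('top')
im=c['color'][:,:,::-1].copy()
a=cv2.resize(im[180:310,100:240],None,fx=5,fy=5,interpolation=cv2.INTER_CUBIC); cv2.imwrite('pics/tv.png',a[:600])
b=cv2.resize(im[200:320,270:400],None,fx=5,fy=5,interpolation=cv2.INTER_CUBIC); cv2.imwrite('pics/td.png',b)
hsv=cv2.cvtColor(im,cv2.COLOR_BGR2HSV)
m=((hsv[...,2]>150)&(hsv[...,1]<85)).astype(np.uint8)
m=cv2.morphologyEx(m,cv2.MORPH_CLOSE,np.ones((5,5)))
cs,_=cv2.findContours(m,cv2.RETR_EXTERNAL,cv2.CHAIN_APPROX_NONE)
for k in cs:
    if 150<cv2.contourArea(k)<1500:
        (u,v),_,_=cv2.minAreaRect(k)
        z=.018 if abs(u-342)<15 and abs(v-248)<15 else .014
        P=np.array([onz(c,*p[0],z)[:2] for p in k],np.float32)
        r=cv2.minAreaRect(P*1000); bx=cv2.boxPoints(r)
        e=[bx[1]-bx[0],bx[2]-bx[1]]; l=max(e,key=np.linalg.norm)
        print((round(u),round(v)),np.round(r[0],1),np.round(r[1],1),'long axis deg',np.degrees(np.arctan2(l[1],l[0])).round(1))
```

```text
(338, 298) [ 400.  -179.4] [27.4 54.3] long axis deg -83.8
(294, 253) [498.9 -86.4] [24.1 52.3] long axis deg -0.6
(342, 247) [ 510.9 -189.1] [55.9 26.6] long axis deg 15.4
(144, 246) [517.5 244.5] [116.7  29.5] long axis deg 26.9
(184, 218) [577.1 155.4] [ 34.8 134.2] long axis deg -77.2
(322, 197) [ 621.9 -148.5] [25.  52.9] long axis deg -53.7
(374, 146) [ 733.4 -265.3] [76.9 77.8] long axis deg -0.8
(456, 132) [ 761.9 -445.5] [32.7 33.5] long axis deg -1.6
(217, 126) [781.3  81.6] [176.2  27.9] long axis deg 89.9
(96, 74) [904.2 353.9] [50.5 47.6] long axis deg 0.5
```

Run:
```python
from h import *
c=cam('side')
im=c['color'][:,:,::-1].copy()
cv2.imwrite('pics/sv.png',cv2.resize(im[250:365,180:300],None,fx=5,fy=5,interpolation=cv2.INTER_CUBIC))
```

```text
(no output)
```

View pics/tv.png

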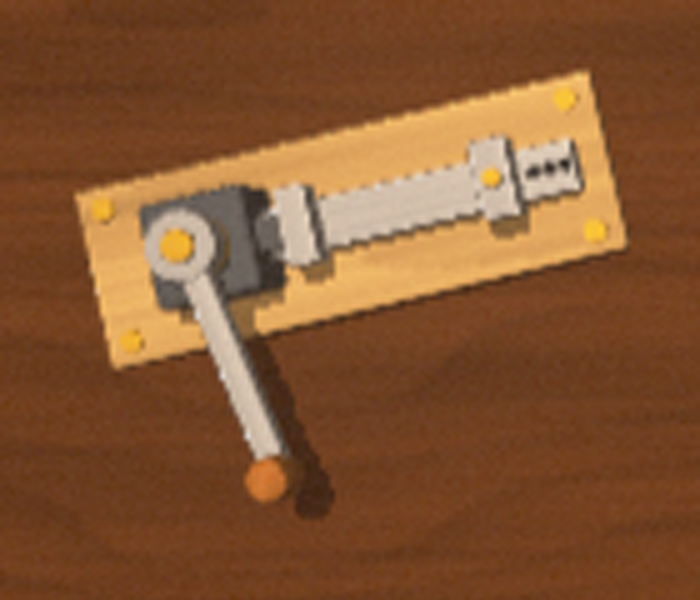

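View pics/sv.png

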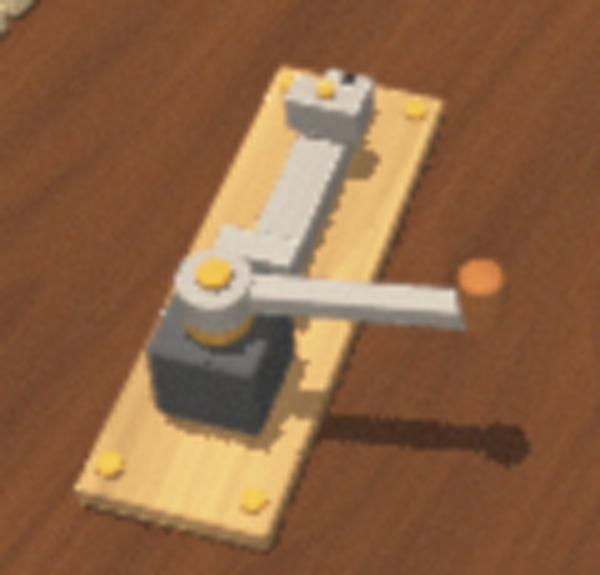

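View pics/td.png

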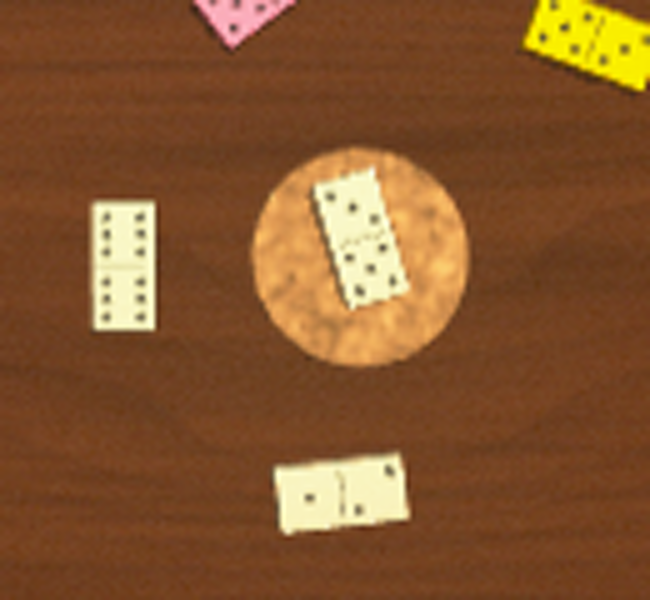

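Run:
```python
from h import *
t=cam('top'); s=cam('side')
def mm(c,roi,lo,hi):
    x0,y0,x1,y1=roi; hsv=cv2.cvtColor(c['color'][:,:,::-1].copy(),cv2.COLOR_BGR2HSV)[y0:y1,x0:x1]
    return cv2.inRange(hsv,lo,hi)
T=lambda u,v:(100+u/5-.4,180+v/5-.4); S=lambda u,v:(180+u/5-.4,250+v/5-.4)
B=np.array([onz(t,*T(*p),.012)*1000 for p in [(77,193),(588,70),(627,248),(117,368)]])
print(B.round(1)); 
for a in (1,2,3,0):print(np.linalg.norm(B[a]-B[a-1]).round(1),np.degrees(np.arctan2(*(B[a]-B[a-1])[[1,0]])).round(1))
Bs=np.array([onz(s,*S(*p),.012)*1000 for p in [(78,490),(282,67),(441,102),(270,547)]]); print('side',Bs.round(1))
def tri(p,q):
    o1,d1=ray(t,*T(*p));o2,d2=ray(s,*S(*q)); A=np.c_[d1,-d2]; x=np.linalg.lstsq(A,o2-o1,rcond=None)[0]
    a,b=o1+d1*x[0],o2+d2*x[1]; return ((a+b)*500).round(1),(np.linalg.norm(a-b)*1000).round(1)
print('cap',tri((176,245),(214,273)));print('knob',tri((267,480),(481,276)))
print('stop bolt',tri((491,177),(326,89)))
print('knob z95',onz(t,*T(267,480),.095)*1000,onz(s,*S(481,276),.095)*1000)
print('hub z83',onz(t,*T(180,246),.083)*1000)
for n,z,p in [('jaw L top',.05,(298,183)),('jaw face',.05,(308,183)),('jawface b',.05,(326,258)),('stop f',.05,(470,145)),('stop f b',.05,(484,219)),('bedend',.03,(580,165))]: print(n,onz(t,*T(*p),z)*1000)
```

```text
[[579.3 310.   12. ]
 [631.3  82.9  12. ]
 [552.4  65.9  12. ]
 [501.9 291.6  12. ]]
233.0 -77.1
80.7 -167.8
231.3 102.6
79.6 13.4
side [[575.2 312.   12. ]
 [628.1  84.3  12. ]
 [551.9  68.1  12. ]
 [495.9 297.5  12. ]]
cap (array([553.3, 242.2,  81.1]), np.float64(1.9))
knob (array([457.7, 201.3,  91.2]), np.float64(1.3))
stop bolt (array([581.6, 117.6,  52.5]), np.float64(1.5))
knob z95 [458.54776932 200.45357737  95.        ] [455.63348066 203.67035272  95.        ]
hub z83 [553.67699332 240.38015698  83.        ]
jaw L top [580.76274234 200.94371838  50.        ]
jaw face [580.71586371 196.66335038  50.        ]
jawface b [548.72109668 188.86783053  50.        ]
stop f [596.14551    127.41963621  50.        ]
stop f b [564.58337949 121.4600065   50.        ]
bedend [588.24236871  83.68328208  30.        ]
```

```bash
cat > go.py <<'E'
import sys
from h import *
# target: x y z(mm) yaw(deg) -> remaining in tool axes
x,y,z,yaw=map(float,sys.argv[1:5])
o=get_obs(); w,a,b,c=o['tool_rot']; M=R.from_quat([a,b,c,w]).as_matrix()
cy,sy=np.cos(np.radians(yaw)),np.sin(np.radians(yaw))
G=np.array([[cy,sy,0],[sy,-cy,0],[0,0,-1]])
print('t',o['t'],'pos',(o['eef_pos']*1000).round(1),'yaw',np.degrees(np.arctan2(M[1,0],M[0,0])).round(1),'F',o['contact_force'].round(1),'grip',o['gripper_width']*85.4)
print('shift',(M.T@(np.array([x,y,z])/1000-o['eef_pos'])).round(4),'turn',R.from_matrix(M.T@G).as_rotvec().round(4))
E
python3 go.py 511 -189 130 -74.6
python3 -m creep '[[[0,0,0,-0.0199,-0.0267,0.012,0.0854],[0,0,0,-0.0199,-0.0267,0.012,0.0854],[0,0,0,-0.0199,-0.0267,0.012,0.0854],[0,0,0,-0.0199,-0.0267,0.012,0.0854],[0,0,0,-0.0199,-0.0267,0.012,0.0854],[0,0,0,-0.0199,-0.0267,0.012,0.0854],[0,0,0,-0.0199,-0.0267,0.012,0.0854],[0,0,0,-0.0199,-0.0267,0.012,0.0854],[0,0,0,-0.0199,-0.0267,0.012,0.0854],[0,0,0,-0.0199,-0.0267,0.012,0.0854]]]' 30
python3 go.py 511 -189 130 -74.6
```

```text
t 0.3 pos [ 299.5 -604.8  303.6] yaw -63.7 F [ 0.3  0.5 -0.6] grip 85.40891400414064
shift [-0.2786 -0.3741  0.1737] turn [1.00e-04 6.00e-04 1.91e-01]
t: 1.13
eef_pos: [0.4519, -0.3086, 0.1804]
tool_rot: [0.005, 0.845, -0.535, 0.005]
contact_force: [0.3, 0.2, -0.5]
gripper_width: 0.998
t 1.1333 pos [ 451.9 -308.6  180.4] yaw -64.7 F [ 0.3  0.2 -0.5] grip 85.2704251947969
shift [-0.0835 -0.1047  0.0491] turn [ 0.0017 -0.0128  0.1722]
```

```bash
python3 -m creep '[[[0,-0.002,0,-0.0209,-0.0262,0.01,0.0854],[0,-0.002,0,-0.0209,-0.0262,0.01,0.0854],[0,-0.002,0,-0.0209,-0.0262,0.01,0.0854],[0,-0.002,0,-0.0209,-0.0262,0.01,0.0854],[0,0,0.09,0,0,0,0.0854],[0,0,0.082,0,0,0,0.0854]]]'
python3 go.py 511 -189 130 -74.6
```

```text
t: 1.63
eef_pos: [0.5167, -0.1728, 0.1356]
tool_rot: [0.0, 0.798, -0.603, 0.0]
contact_force: [-0.4, -1.2, 0.0]
gripper_width: 1.002
t 1.6333 pos [ 516.7 -172.8  135.6] yaw -74.1 F [-0.4 -1.2  0. ] grip 85.56674989934234
shift [0.014  0.0099 0.0056] turn [-0.0002 -0.0004  0.0083]
```

```bash
python3 -m creep '[[[0,0,0.008,0.014,0.0099,0.0056,0.0854],[0,0,0,0,0,0,0.0854]]]'
python3 go.py 511 -189 130 -74.6
python3 - <<'E'
from h import *
c=cam('side','s1.png'); im=c['color'][:,:,::-1].copy()
cv2.imwrite('pics/s1z.png',cv2.resize(im[130:250,270:400],None,fx=5,fy=5,interpolation=cv2.INTER_CUBIC))
E
```

```text
t: 1.8
eef_pos: [0.5124, -0.1861, 0.1296]
tool_rot: [-0.0, 0.796, -0.605, 0.0]
contact_force: [-1.2, -0.8, -1.0]
gripper_width: 0.997
t 1.8 pos [ 512.4 -186.1  129.6] yaw -74.5 F [-1.2 -0.8 -1. ] grip 85.11572337317082
shift [ 0.0024  0.0021 -0.0004] turn [-0.0007  0.0004  0.0017]
```

View pics/s1z.png

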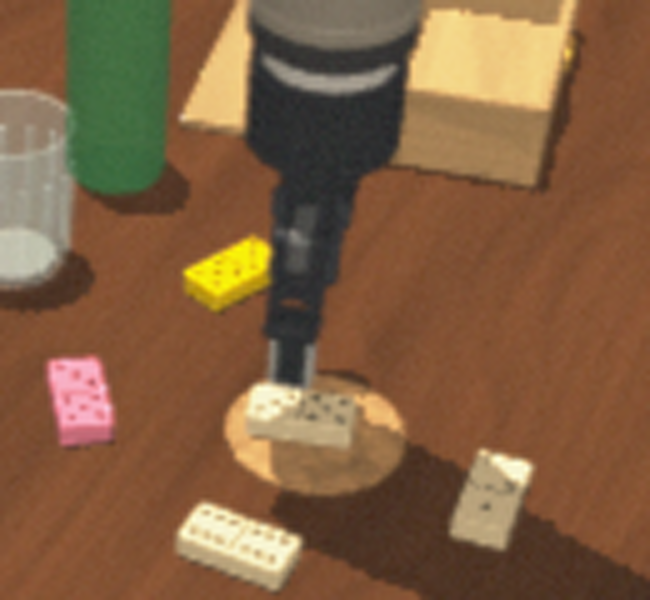

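```bash
python3 -m creep '[[[0,0,0,0.0024,0.0021,0.015,0.07],[0,0,0,0,0,0.015,0.06],[0,0,0,0,0,0.01,0.05],[0,0,0,0,0,0.006,0.045],[0,0,0,0,0,0,0.045],[0,0,0,0,0,0,0.045]]]'
python3 go.py 511 -189 81 -74.6
python3 - <<'E'
from h import *
c=cam('side','s2.png'); im=c['color'][:,:,::-1].copy()
cv2.imwrite('pics/s2z.png',cv2.resize(im[170:250,290:370],None,fx=7,fy=7,interpolation=cv2.INTER_CUBIC))
E
```

```text
t: 2.35
eef_pos: [0.5149, -0.1859, 0.0841]
tool_rot: [-0.003, 0.797, -0.604, 0.002]
contact_force: [-0.4, -1.1, 0.2]
gripper_width: 0.525
t 2.35 pos [ 514.9 -185.9   84.1] yaw -74.3 F [-0.4 -1.1  0.2] grip 44.846141503708374
shift [0.0019 0.0046 0.0031] turn [-0.0073  0.0006  0.0054]
```

View pics/s2z.png

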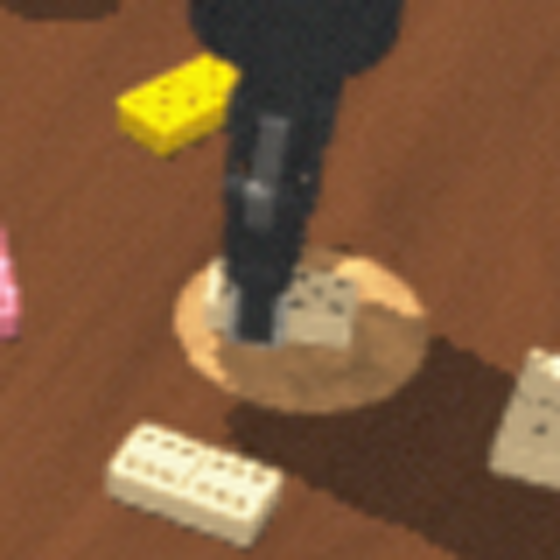

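```bash
python3 -m creep '[[[-0.007,0,0.005,0.0015,0.007,0.003,0.045],[0,0,0,0,0,0,0.045],[0,0,0,0,0,0,0.045]]]'
python3 go.py 511 -189 81 -74.6
python3 - <<'E'
from h import *
c=cam('side','s3.png'); im=c['color'][:,:,::-1].copy()
cv2.imwrite('pics/s3z.png',cv2.resize(im[170:250,290:370],None,fx=7,fy=7,interpolation=cv2.INTER_CUBIC))
E
```

```text
t: 2.65
eef_pos: [0.5088, -0.1897, 0.0823]
tool_rot: [-0.001, 0.796, -0.606, 0.001]
contact_force: [-0.1, 0.4, 0.0]
gripper_width: 0.526
t 2.65 pos [ 508.8 -189.7   82.3] yaw -74.6 F [-0.1  0.4  0. ] grip 44.96044224815518
shift [-0.     -0.0023  0.0013] turn [-0.0017 -0.0006  0.0001]
```

View pics/s3z.png

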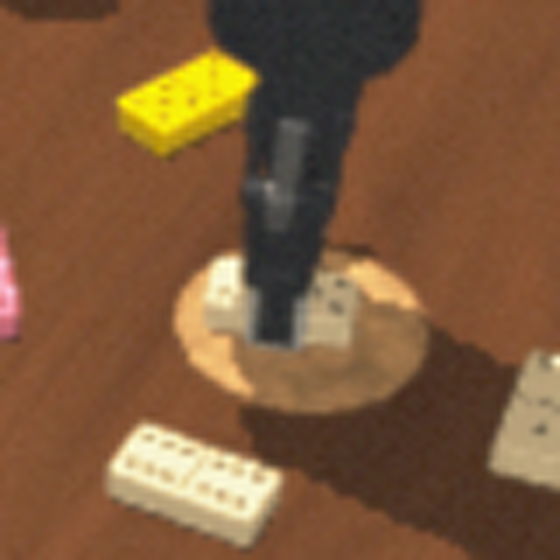

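Finger is centred (u≈275 against the domino's 279) and low on the sides. Close.

```bash
python3 -m creep '[[[0,0,0,0,0,0.001,0.024],[0,0,0,0,0,0,0.02],[0,0,0,0,0,0,0.02],[0,0,0,0,0,0,0.02],[0,0,0,0,0,0,0.02]]]' 30
python3 go.py 511 -189 81 -74.6
```

```text
t: 3.12
eef_pos: [0.509, -0.19, 0.0821]
tool_rot: [-0.001, 0.795, -0.606, 0.001]
contact_force: [-0.9, 0.7, -1.0]
gripper_width: 0.322
t 3.1167 pos [ 509.  -190.    82.1] yaw -74.6 F [-0.9  0.7 -1. ] grip 27.482633367162162
shift [-0.0005 -0.0022  0.0011] turn [-0.0027 -0.0014 -0.0003]
```

```bash
python3 -m creep '[[[0,0,0,0,0,-0.008,0.02],[0,0,0,0,0,-0.015,0.02],[0,0,0,0,0,-0.02,0.02],[0,0,0,0,0,-0.02,0.02],[0,0,0,0,0,-0.02,0.02],[0,0,0,0,0,0,0.02]]]'
python3 go.py 571 161.5 170 12.8
python3 - <<'E'
from h import *
c=cam('side','s4.png'); im=c['color'][:,:,::-1].copy()
cv2.imwrite('pics/s4z.png',cv2.resize(im[130:250,270:400],None,fx=5,fy=5,interpolation=cv2.INTER_CUBIC))
E
```

```text
t: 3.62
eef_pos: [0.5077, -0.1894, 0.1691]
tool_rot: [0.0, 0.796, -0.606, -0.001]
contact_force: [0.6, -0.3, 0.1]
gripper_width: 0.316
t 3.6167 pos [ 507.7 -189.4  169.1] yaw -74.6 F [ 0.6 -0.3  0.1] grip 26.988474425194116
shift [-0.3214 -0.1543 -0.0007] turn [-0.      0.0016 -1.5252]
```

View pics/s4z.png

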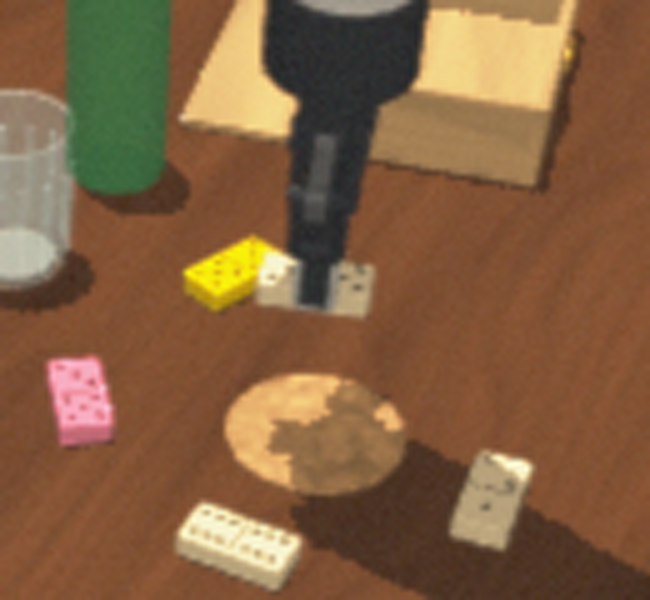

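```bash
python3 -m creep '[[[0,0,0,-0.015,-0.007,-0.002,0.02],[0,0,0,-0.03,-0.0143,-0.001,0.02],[0,0,0,-0.03,-0.0143,0,0.02],[0,0,0,-0.03,-0.0143,0,0.02],[0,0,0,-0.03,-0.0143,0,0.02],[0,0,0,-0.03,-0.0143,0,0.02],[0,0,0,-0.03,-0.0143,0,0.02],[0,0,0,-0.03,-0.0143,0,0.02],[0,0,0,-0.03,-0.0143,0,0.02],[0,0,0,-0.025,-0.012,0,0.02],[0,0,0,-0.012,-0.006,0,0.02],[0,0,0,0,0,0,0.02]]]'
python3 go.py 571 161.5 170 12.8
python3 -m creep '[[[0,0,-0.06,0,0,0,0.02],[0,0,-0.12,0,0,0,0.02],[0,0,-0.12,0,0,0,0.02],[0,0,-0.12,0,0,0,0.02],[0,0,-0.12,0,0,0,0.02],[0,0,-0.12,0,0,0,0.02],[0,0,-0.12,0,0,0,0.02],[0,0,-0.12,0,0,0,0.02],[0,0,-0.12,0,0,0,0.02],[0,0,-0.12,0,0,0,0.02],[0,0,-0.12,0,0,0,0.02],[0,0,-0.12,0,0,0,0.02],[0,0,-0.06,0,0,0,0.02],[0,0,0,0,0,0,0.02]]]'
python3 go.py 571 161.5 170 12.8
```

```text
t: 4.67
eef_pos: [0.5617, 0.14, 0.1622]
tool_rot: [0.005, 0.793, -0.609, -0.005]
contact_force: [0.3, -0.1, -0.5]
gripper_width: 0.316
t 4.6667 pos [561.7 140.  162.2] yaw -75.0 F [ 0.3 -0.1 -0.5] grip 27.010364537799433
shift [-0.0183 -0.0144 -0.008 ] turn [ 0.0099  0.0128 -1.533 ]
t: 5.83
eef_pos: [0.555, 0.1068, 0.1526]
tool_rot: [0.011, 0.996, 0.089, -0.018]
contact_force: [-0.3, 1.1, -0.3]
gripper_width: 0.318
t 5.8333 pos [555.  106.8 152.6] yaw 10.2 F [-0.3  1.1 -0.3] grip 27.182317228082525
shift [ 0.0248 -0.0506 -0.0193] turn [ 0.017   0.0389 -0.045 ]
```

```bash
python3 -m creep '[[[0.008,0.02,-0.02,0.008,-0.017,-0.009,0.02],[0.008,0.018,-0.02,0.008,-0.017,-0.009,0.02],[0,0,0,0.008,-0.014,0,0.02],[0,0,0,0,0,0,0.02]]]'
python3 go.py 571 161.5 170 12.8
```

```text
t: 6.17
eef_pos: [0.5703, 0.1567, 0.1695]
tool_rot: [0.001, 0.995, 0.104, -0.0]
contact_force: [0.4, 1.1, 0.5]
gripper_width: 0.319
t 6.1667 pos [570.3 156.7 169.5] yaw 11.9 F [0.4 1.1 0.5] grip 27.21279267199753
shift [ 0.0017 -0.0046 -0.0005] turn [ 0.0023  0.0013 -0.0159]
```

```bash
python3 -m creep '[[[0.002,0.001,-0.014,0.0017,-0.0044,0,0.02],[0,0,0,0,0,0,0.02],[0,0,0,0,0,0,0.02]]]'
python3 go.py 571 161.5 170 12.8
python3 - <<'E'
from h import *
for n in('top','side'):
    c=cam(n,n+'5.png'); im=c['color'][:,:,::-1].copy()
    a=im[180:300,100:240] if n=='top' else im[240:360,180:320]
    cv2.imwrite('pics/'+n+'5z.png',cv2.resize(a,None,fx=5,fy=5,interpolation=cv2.INTER_CUBIC))
E
```

```text
t: 6.42
eef_pos: [0.5711, 0.1642, 0.1696]
tool_rot: [0.0, 0.994, 0.112, 0.0]
contact_force: [0.2, 0.2, -0.6]
gripper_width: 0.319
t 6.4167 pos [571.1 164.2 169.6] yaw 12.9 F [ 0.2  0.2 -0.6] grip 27.23408282094189
shift [-0.0007  0.0026 -0.0004] turn [ 0.0002 -0.0001  0.0014]
```

View pics/top5z.png

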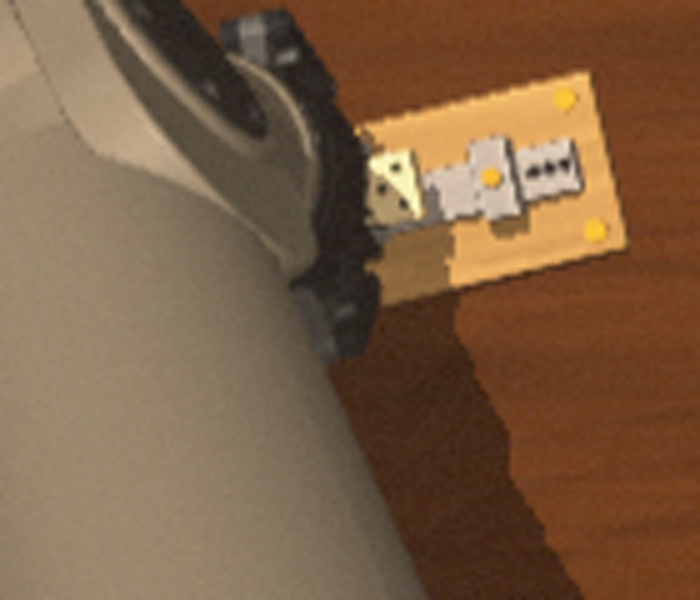

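View pics/side5z.png

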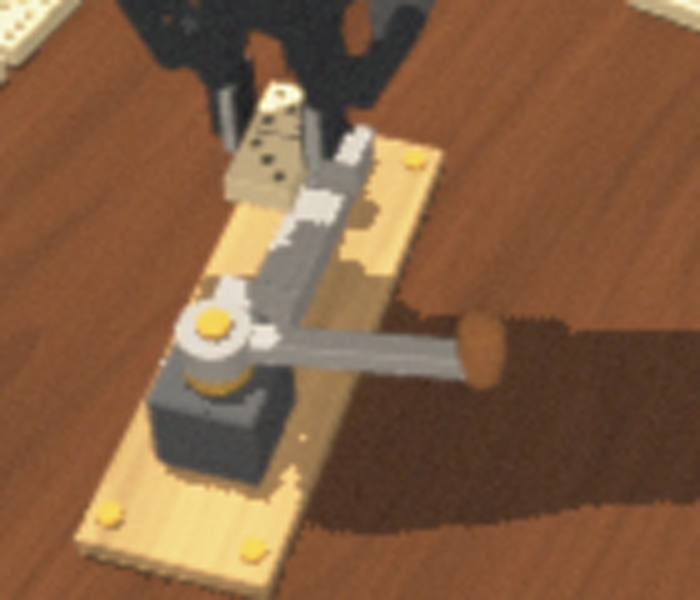

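Run:
```python
from h import *
t=cam('top'); s=cam('side')
T=lambda u,v:(100+u/5-.4,180+v/5-.4); S=lambda u,v:(180+u/5-.4,240+v/5-.4)
ax=np.array([.5535,.242]); ex=np.array([np.cos(np.radians(-77.2)),np.sin(np.radians(-77.2))]); ey=np.array([-ex[1],ex[0]])
def V(P): d=P[:2]-ax; return (np.array([d@ex,d@ey])*1000).round(1)
for p in [(410,151),(424,219)]: print('top R',V(onz(t,*T(*p),.1055)))
for p in [(226,181),(298,196)]: print('side L',V(onz(s,*S(*p),.1055)))
for p in [(272,82),(304,88)]: print('side R',V(onz(s,*S(*p),.1055)))
print('tcp',V(get_obs()['eef_pos']))
```

```text
top R [107.5  13.3]
top R [106.9 -14.6]
side L [49.5 11.1]
side L [ 49.8 -19.1]
side R [106.   12.5]
side R [106.3  -1.4]
tcp [80.6 -0.2]
```

```bash
python3 -m creep '[[[0,0,0,0,0.004,0.005,0.02],[0,0,0,0,0,0.014,0.02],[0,0,0,0,0,0.014,0.02],[0,0,0,0,0,0.008,0.02],[0,0,0,0,0,0.004,0.02],[0,0,0,0,0,0,0.02],[0,0,0,0,0,0,0.02]]]'
python3 go.py 571.9 160.5 108 12.8
```

```text
t: 7.2
eef_pos: [0.5727, 0.155, 0.1216]
tool_rot: [0.001, 0.994, 0.109, -0.0]
contact_force: [0.2, 0.3, -0.4]
gripper_width: 0.318
t 7.2 pos [572.7 155.  121.6] yaw 12.6 F [ 0.2  0.3 -0.4] grip 27.134712563001095
shift [ 0.0004 -0.0056  0.0136] turn [ 0.0026  0.0006 -0.0043]
```

```bash
python3 -m creep '[[[0.002,0,-0.003,0.0003,-0.0045,0.002,0.02],[0,0,0,0,0,0.001,0.02],[0,0,0,0,0,0,0.02],[0,0,0,0,0,0,0.02]]]'
python3 go.py 571.9 160.5 108 12.8
python3 - <<'E'
from h import *
for n in('top','side'):
    c=cam(n,n+'6.png'); im=c['color'][:,:,::-1].copy()
    a=im[180:300,100:240] if n=='top' else im[240:360,180:320]
    cv2.imwrite('pics/'+n+'6z.png',cv2.resize(a,None,fx=5,fy=5,interpolation=cv2.INTER_CUBIC))
E
```

```text
t: 7.53
eef_pos: [0.5728, 0.1603, 0.1199]
tool_rot: [-0.0, 0.994, 0.111, 0.001]
contact_force: [-0.4, 0.7, -2.0]
gripper_width: 0.313
t 7.5333 pos [572.8 160.3 119.9] yaw 12.7 F [-0.4  0.7 -2. ] grip 26.705903562063327
shift [-0.0008 -0.0004  0.0119] turn [-0.0001 -0.0018 -0.0009]
```

View pics/side6z.png

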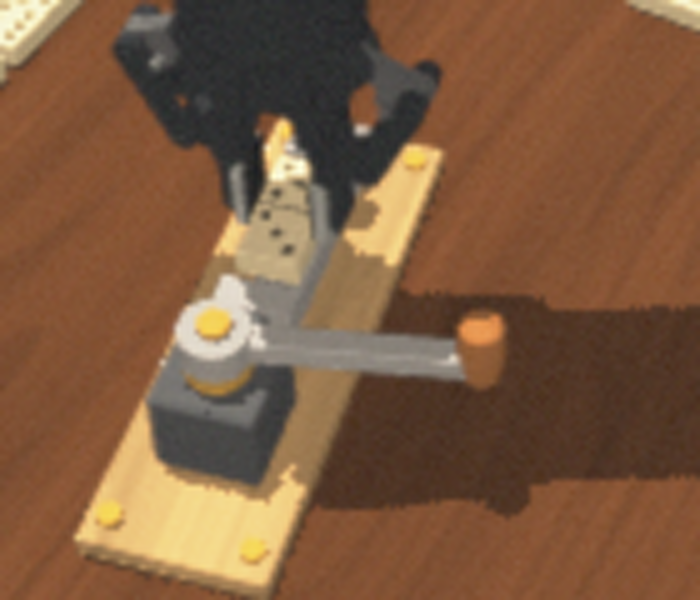

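View pics/top6z.png

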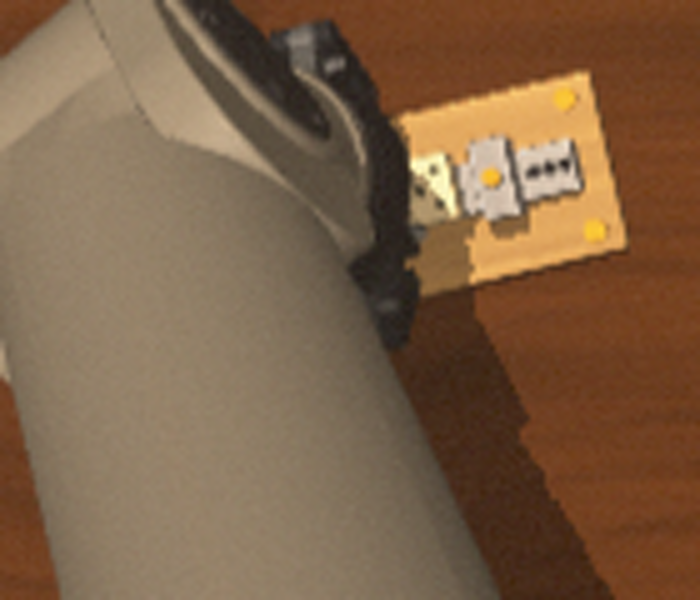

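```bash
cat >> h.py <<'E'
ax=np.array([.5535,.242]); ex=np.array([np.cos(np.radians(-77.2)),np.sin(np.radians(-77.2))]); ey=np.array([-ex[1],ex[0]])
def V(P): d=P[:2]-ax; return (np.array([d@ex,d@ey])*1000).round(1)
E
python3 - <<'E'
from h import *
t=cam('top')
T=lambda u,v:(100+u/5-.4,180+v/5-.4)
for p in [(446,152),(460,215)]: print('top R',V(onz(t,*T(*p),.056)))
for p in [(470,145),(484,219)]: print('stop',V(onz(t,*T(*p),.05)))
print(get_obs()['contact_force'],V(get_obs()['eef_pos']))
E
python3 -m creep '[[[0,0,0,-0.0005,0,0.004,0.02],[0,0,0,0,0,0.004,0.02],[0,0,0,0,0,0,0.02],[0,0,0,0,0,0,0.02]]]'
python3 go.py 571.9 160.5 108 12.8
```

```text
top R [111.7  15. ]
top R [111.6 -12.4]
stop [121.2  16.2]
stop [120.  -15.9]
[-0.1568408   0.4731518  -0.01190858] [84.2  0.6]
t: 8.02
eef_pos: [0.5724, 0.1597, 0.1112]
tool_rot: [0.0, 0.994, 0.111, 0.001]
contact_force: [-0.4, -0.7, -0.5]
gripper_width: 0.316
t 8.0167 pos [572.4 159.7 111.2] yaw 12.7 F [-0.4 -0.7 -0.5] grip 26.94916339172492
shift [-0.0003 -0.0009  0.0032] turn [ 0.0004 -0.0021 -0.0015]
```

```bash
for i in 1; do python3 -m creep '[[[0,0.002,0.001,0,-0.001,0.0015,0.02],[0,0,0,0,0,0,0.02],[0,0,0,0,0,0,0.02]]]'; done
python3 -m creep '[[[0,0,0,0,0,0.0015,0.02],[0,0,0,0,0,0,0.02],[0,0,0,0,0,0,0.02]]]'
python3 go.py 571.9 160.5 108 12.8
```

```text
t: 8.27
eef_pos: [0.572, 0.1607, 0.1092]
tool_rot: [-0.0, 0.994, 0.11, 0.002]
contact_force: [-0.0, -0.3, 1.0]
gripper_width: 0.314
t: 8.52
eef_pos: [0.5723, 0.1609, 0.1079]
tool_rot: [-0.0, 0.994, 0.11, 0.002]
contact_force: [0.1, 0.1, -0.9]
gripper_width: 0.317
t 8.5167 pos [572.3 160.9 107.9] yaw 12.7 F [ 0.1  0.1 -0.9] grip 27.05263847406807
shift [-0.0004  0.0003 -0.0001] turn [ 0.0003 -0.0044 -0.0026]
```

```bash
python3 -m creep '[[[0,0,0,0,0,0.001,0.02],[0,0,0,0,0,0,0.02],[0,0,0,0,0,0,0.02]]]'
python3 -m creep '[[[0,0,0,0,0,0.001,0.02],[0,0,0,0,0,0,0.02],[0,0,0,0,0,0,0.02]]]'
python3 - <<'E'
from h import *
c=cam('side'); im=c['color'][:,:,::-1].copy()
cv2.imwrite('pics/side7z.png',cv2.resize(im[240:340,200:300],None,fx=6,fy=6,interpolation=cv2.INTER_CUBIC))
E
```

```text
t: 8.77
eef_pos: [0.5725, 0.161, 0.1082]
tool_rot: [0.0, 0.994, 0.11, 0.003]
contact_force: [-0.6, 0.5, -0.7]
gripper_width: 0.314
t: 9.02
eef_pos: [0.5728, 0.1611, 0.1078]
tool_rot: [0.0, 0.994, 0.11, 0.003]
contact_force: [-0.6, -0.5, -0.8]
gripper_width: 0.316
```

View pics/side7z.png

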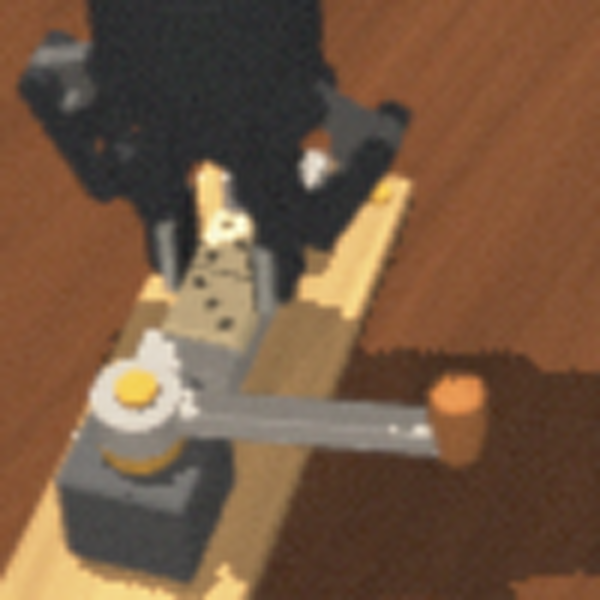

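```bash
python3 -m creep '[[[0,0.004,0.002,-0.0008,0,0.002,0.02],[0,0,0,0,0,0.001,0.02]]]'
python3 -m creep '[[[0,0,0,0,0,0.001,0.02],[0,0,0,0,0,0.001,0.02]]]'
python3 go.py 571.9 160.5 108 12.8
```

```text
t: 9.23
eef_pos: [0.5726, 0.1612, 0.1075]
tool_rot: [0.001, 0.994, 0.109, 0.006]
contact_force: [-4.6, -1.5, 8.1]
gripper_width: 0.319
t: 9.4
eef_pos: [0.5725, 0.1613, 0.1075]
tool_rot: [0.001, 0.994, 0.109, 0.006]
contact_force: [-3.0, -1.5, 12.0]
gripper_width: 0.314
t 9.4 pos [572.5 161.3 107.5] yaw 12.5 F [-3.  -1.5 12. ] grip 26.844194680509474
shift [-0.0008  0.0006 -0.0005] turn [ 0.0035 -0.0113 -0.0054]
```

```bash
python3 -m creep '[[[0.003,-0.011,-0.004,-0.0005,0,-0.0005,0.02],[0,0,0,0,0,0,0.02],[0,0,0,0,0,0,0.02]]]'
python3 go.py 571.9 160.5 108 12.8
```

```text
t: 9.65
eef_pos: [0.572, 0.1612, 0.1081]
tool_rot: [0.0, 0.994, 0.111, 0.0]
contact_force: [-0.2, -0.3, -1.7]
gripper_width: 0.314
t 9.65 pos [572.  161.2 108.1] yaw 12.7 F [-0.2 -0.3 -1.7] grip 26.854723483553283
shift [-0.0003  0.0006  0.0001] turn [ 0.0004 -0.0004 -0.0012]
```

```bash
python3 -m creep '[[[0,0,0,0,0,0.0015,0.02],[0,0,0,0,0,0,0.02]]]'
python3 -m creep '[[[0,0,0,0,0,0.0005,0.03],[0,0,0,0,0,0,0.034],[0,0,0,0,0,0,0.04],[0,0,0,0,0,0,0.048],[0,0,0,0,0,0,0.048],[0,0,0,0,0,0,0.048]]]'
python3 go.py 571.9 160.5 108 12.8
python3 -m creep '[[[0,0,0,0,0,-0.01,0.05],[0,0,0,0,0,-0.02,0.05],[0,0,0,0,0,-0.03,0.05],[0,0,0,0,0,-0.03,0.05],[0,0,0,0,0,-0.02,0.05],[0,0,0,0,0,0,0.05]]]'
python3 - <<'E'
from h import *
for n in('top','side'):
    c=cam(n,n+'8.png'); im=c['color'][:,:,::-1].copy()
    a=im[180:300,100:240] if n=='top' else im[240:360,180:320]
    cv2.imwrite('pics/'+n+'8z.png',cv2.resize(a,None,fx=5,fy=5,interpolation=cv2.INTER_CUBIC))
E
```

```text
t: 9.82
eef_pos: [0.5723, 0.1613, 0.1078]
tool_rot: [0.0, 0.994, 0.111, 0.0]
contact_force: [0.5, 0.2, -0.8]
gripper_width: 0.311
t: 10.32
eef_pos: [0.5719, 0.161, 0.1058]
tool_rot: [0.0, 0.994, 0.111, -0.0]
contact_force: [0.1, 0.2, 0.1]
gripper_width: 0.564
t 10.3167 pos [571.9 161.  105.8] yaw 12.7 F [0.1 0.2 0.1] grip 48.16506255469274
shift [-0.0001  0.0005 -0.0022] turn [ 0.0008  0.0004 -0.0019]
t: 10.82
eef_pos: [0.5706, 0.1612, 0.2212]
tool_rot: [0.0, 0.994, 0.111, -0.003]
contact_force: [0.6, 1.4, 0.4]
gripper_width: 0.582
```

View pics/side8z.png

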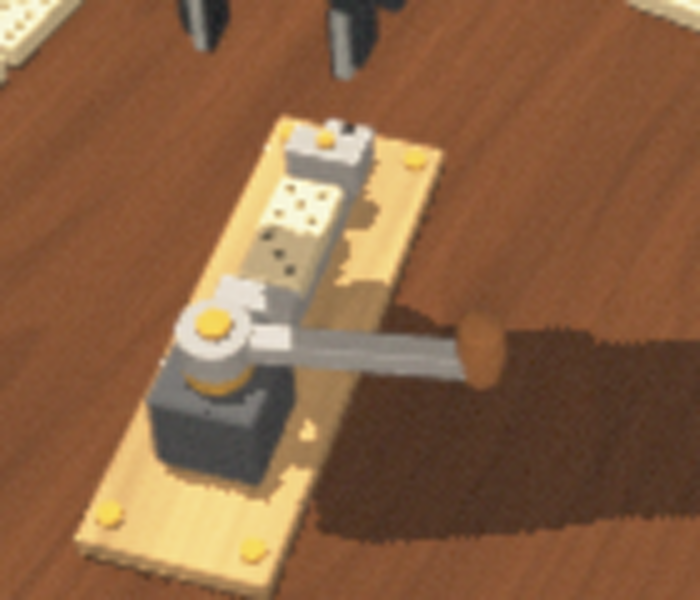

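View pics/top8z.png

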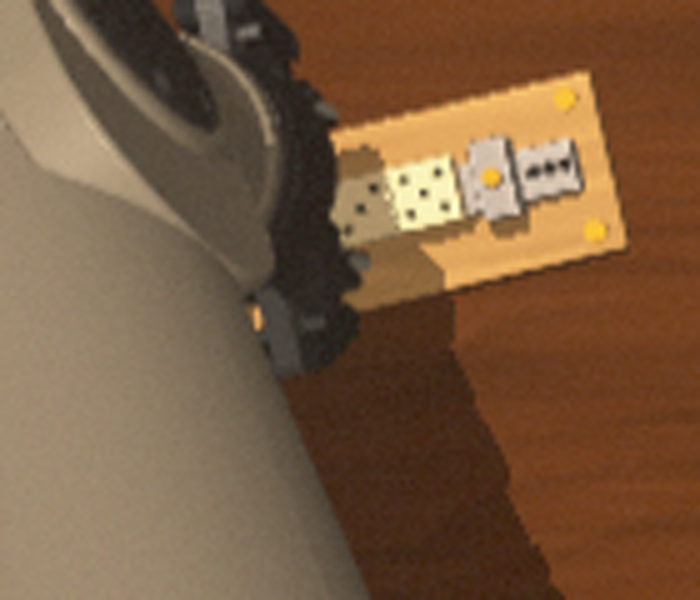

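```bash
python3 -m creep '[[[0,0,-0.06,0,0,0,0.045],[0,0,-0.12,0,0,0,0.045],[0,0,-0.12,0,0,0,0.045],[0,0,-0.12,0,0,0,0.045],[0,0,-0.12,0,0,0,0.045],[0,0,-0.12,0,0,0,0.045],[0,0,-0.12,0,0,0,0.045],[0,0,-0.12,0,0,0,0.045],[0,0,-0.12,0,0,0,0.045],[0,0,-0.12,0,0,0,0.045],[0,0,-0.12,0,0,0,0.045],[0,0,-0.12,0,0,0,0.045],[0,0,-0.12,0,0,0,0.045],[0,0,-0.12,0,0,0,0.045],[0,0,-0.1,0,0,0,0.045],[0,0,0,0,0,0,0.045]]]'
python3 go.py 458 201 190 113
```

```text
t: 12.25
eef_pos: [0.556, 0.1545, 0.1943]
tool_rot: [-0.017, 0.533, 0.846, -0.018]
contact_force: [1.0, 0.2, -0.5]
gripper_width: 0.529
t 12.25 pos [556.  154.5 194.3] yaw 115.5 F [ 1.   0.2 -0.5] grip 45.21205937273302
shift [ 0.0842 -0.0681  0.0084] turn [-0.0492 -0.0075  0.0446]
```

```bash
python3 -m creep '[[[-0.02,-0.003,0.015,0.014,-0.011,-0.002,0.045],[-0.02,-0.003,0.015,0.02,-0.016,0,0.045],[-0.008,0,0.01,0.02,-0.016,0,0.045],[0,0,0,0.014,-0.012,0,0.045],[0,0,0,0.007,-0.005,0,0.045],[0,0,0,0,0,0,0.045]]]'
python3 go.py 458 201 190 113
```

```text
t: 12.75
eef_pos: [0.4656, 0.1974, 0.1915]
tool_rot: [-0.005, 0.56, 0.828, -0.003]
contact_force: [-0.3, 0.2, 0.9]
gripper_width: 0.525
t 12.75 pos [465.6 197.4 191.5] yaw 111.9 F [-0.3  0.2  0.9] grip 44.80822312665654
shift [ 0.0062 -0.0057  0.0016] turn [-0.0095 -0.0046 -0.0195]
```

```bash
python3 -m creep '[[[-0.009,-0.004,-0.019,0.006,-0.0055,0,0.045],[0,0,0,0,0,0,0.045],[0,0,0,0,0,0,0.045]]]'
python3 go.py 458 201 190 113
python3 - <<'E'
from h import *
for n in('top','side'):
    c=cam(n,n+'9.png'); im=c['color'][:,:,::-1].copy()
    a=im[180:300,100:240] if n=='top' else im[220:340,200:340]
    cv2.imwrite('pics/'+n+'9z.png',cv2.resize(a,None,fx=5,fy=5,interpolation=cv2.INTER_CUBIC))
E
```

```text
t: 13.0
eef_pos: [0.4591, 0.2002, 0.1909]
tool_rot: [-0.0, 0.553, 0.833, -0.0]
contact_force: [0.0, 0.4, -0.3]
gripper_width: 0.527
t 13.0 pos [459.1 200.2 190.9] yaw 112.9 F [ 0.   0.4 -0.3] grip 45.00500462880701
shift [ 0.0011 -0.0007  0.0009] turn [-0.0003  0.0001 -0.0025]
```

View pics/side9z.png

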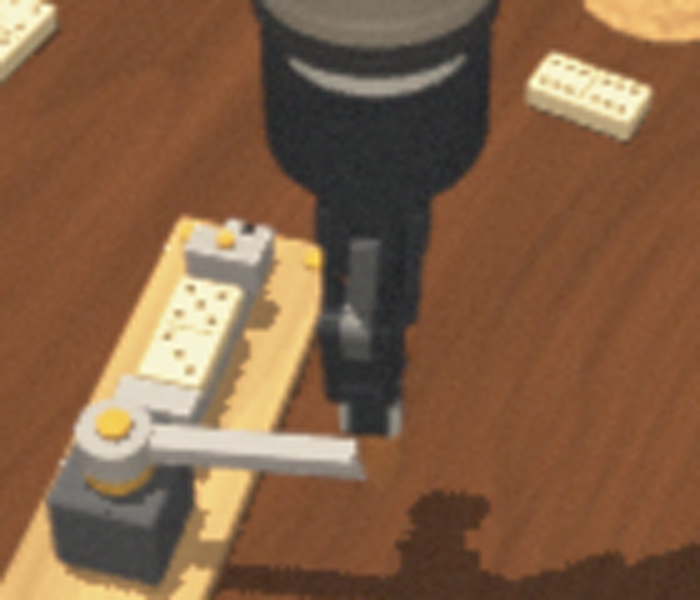

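View pics/top9z.png

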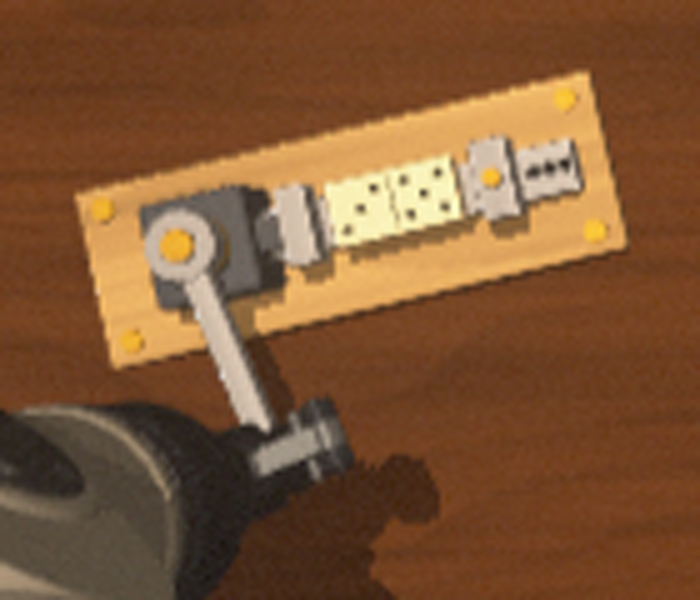

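```bash
python3 -m creep '[[[0,0,0,0.001,-0.0005,0.008,0.045],[0,0,0,0,0,0.01,0.045],[0,0,0,0,0,0.008,0.045],[0,0,0,0,0,0.003,0.045],[0,0,0,0,0,0,0.045],[0,0,0,0,0,0,0.045]]]'
python3 go.py 458 201 153 113
python3 - <<'E'
from h import *
for n in('side',):
    c=cam(n,n+'10.png'); im=c['color'][:,:,::-1].copy()
    a=im[260:340,220:320]
    cv2.imwrite('pics/'+n+'10z.png',cv2.resize(a,None,fx=7,fy=7,interpolation=cv2.INTER_CUBIC))
E
```

```text
t: 13.6
eef_pos: [0.4598, 0.1997, 0.1575]
tool_rot: [-0.001, 0.555, 0.832, -0.0]
contact_force: [0.6, 0.6, -0.5]
gripper_width: 0.523
t 13.6 pos [459.8 199.7 157.5] yaw 112.6 F [ 0.6  0.6 -0.5] grip 44.67254697520862
shift [ 0.0019 -0.0011  0.0045] turn [-0.0018 -0.0009 -0.0071]
```

View pics/side10z.png

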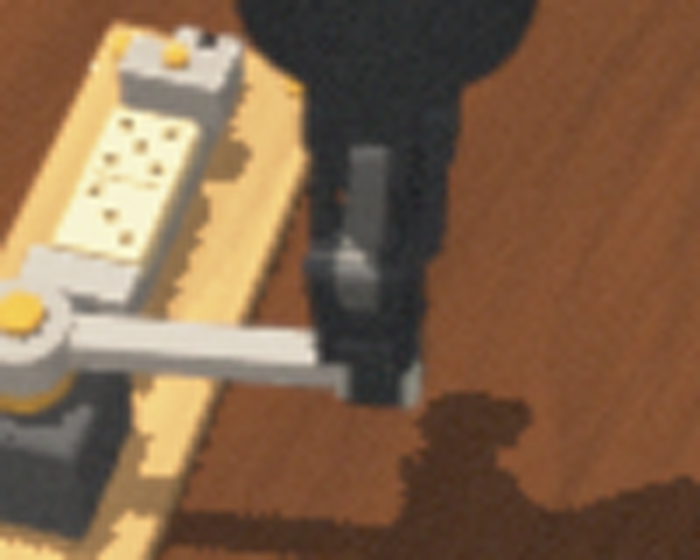

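```bash
cat > lev.py <<'E'
from h import *
o=get_obs(); w,a,b,c=o['tool_rot']; M=R.from_quat([a,b,c,w]).as_matrix()
A=np.array([.5534,.2415]); p=o['eef_pos'][:2]-A; th=np.arctan2(p[1],p[0]); thd=np.degrees(th)
if thd>90: thd-=360
cw=np.array([np.sin(th),-np.cos(th)]); rad=np.array([np.cos(th),np.sin(th)])
F=o['contact_force']; yaw=np.degrees(np.arctan2(M[1,0],M[0,0])); want=thd-90
e=(yaw-want+180)%360-180
print('t %.2f turned %.3f r %.1f z %.1f yaw_need_toolturn %.3f Ftan(against) %.2f Frad %.2f Fz %.2f Mz %.2f grip %.1f tilt %s'%(o['t'],np.radians(-157.2-thd),1000*np.hypot(*p),o['eef_pos'][2]*1e3,np.radians(e),-F[:2]@cw,F[:2]@rad,F[2],o['torque'][2],o['gripper_width']*85.4,(M.T@[0,0,-1])[:2].round(3)))
E
python3 -m creep '[[[0,0,-0.007,0.002,-0.001,0.0035,0.035],[0,0,0,0,0,0,0.024],[0,0,0,0,0,0,0.024],[0,0,0,0,0,0,0.024],[0,0,0,0,0,0,0.024]]]' 20
python3 go.py 458 201 153 113; python3 lev.py
```

```text
t: 14.07
eef_pos: [0.4583, 0.2018, 0.1545]
tool_rot: [-0.0, 0.552, 0.834, 0.0]
contact_force: [-0.1, -0.3, 0.8]
gripper_width: 0.282
t 14.0667 pos [458.3 201.8 154.5] yaw 113.1 F [-0.1 -0.3  0.8] grip 24.102886650300775
shift [-0.0006 -0.0005  0.0015] turn [-0.0001 -0.001   0.001 ]
t 14.07 turned 0.002 r 103.1 z 154.5 yaw_need_toolturn 0.007 Ftan(against) 0.22 Frad 0.16 Fz 0.82 Mz 0.05 grip 24.1 tilt [-0.001  0.   ]
```

```bash
python3 -m creep '[[[0,0,0.03,0.003,0,0.001,0.024],[0,0,0.05,0.0052,0.0002,0,0.024],[0,0,0.05,0.0052,0.0002,0,0.024],[0,0,0.05,0.0052,0.0002,0,0.024]]]'
python3 lev.py
python3 -m creep '[[[0,0,0.05,0.0052,0.0002,0,0.024],[0,0,0.05,0.0052,0.0002,0,0.024]]]'
python3 lev.py
```

```text
t: 14.4
eef_pos: [0.4536, 0.2172, 0.1536]
tool_rot: [0.001, 0.628, 0.778, -0.001]
contact_force: [-0.5, -1.4, -0.4]
gripper_width: 0.285
t 14.40 turned 0.159 r 102.7 z 153.6 yaw_need_toolturn -0.026 Ftan(against) 1.24 Frad 0.81 Fz -0.44 Mz 0.03 grip 24.3 tilt [0.002 0.001]
t: 14.57
eef_pos: [0.452, 0.2265, 0.1536]
tool_rot: [0.002, 0.669, 0.744, -0.002]
contact_force: [-0.1, -1.6, -0.1]
gripper_width: 0.279
t 14.57 turned 0.251 r 102.5 z 153.6 yaw_need_toolturn -0.041 Ftan(against) 1.57 Frad 0.38 Fz -0.13 Mz -0.01 grip 23.8 tilt [0.005 0.001]
```

```bash
python3 -m creep '[[[0,0,0.04,0.0052,0,0,0.024],[0,0,0.045,0.0052,0,0,0.024],[0,0,0.045,0.0052,0,0,0.024],[0,0,0.045,0.0052,0,0,0.024]]]'
python3 lev.py
python3 -m creep '[[[0,-0.004,0.04,0.0052,0,0,0.024],[0,0,0.045,0.0052,0,0,0.024],[0,0,0.045,0.0052,0,0,0.024]]]'
python3 lev.py
```

```text
t: 14.9
eef_pos: [0.4507, 0.2456, 0.1534]
tool_rot: [0.003, 0.735, 0.678, -0.004]
contact_force: [-0.6, -1.3, 1.3]
gripper_width: 0.279
t 14.90 turned 0.438 r 102.8 z 153.4 yaw_need_toolturn -0.040 Ftan(against) 1.29 Frad 0.58 Fz 1.33 Mz -0.06 grip 23.8 tilt [0.01  0.001]
t: 15.15
eef_pos: [0.4521, 0.26, 0.1532]
tool_rot: [0.006, 0.78, 0.626, -0.007]
contact_force: [-0.5, -1.6, 1.4]
gripper_width: 0.281
t 15.15 turned 0.579 r 103.0 z 153.2 yaw_need_toolturn -0.037 Ftan(against) 1.62 Frad 0.16 Fz 1.37 Mz -0.05 grip 24.0 tilt [ 0.019 -0.001]
```

```bash
python3 -m creep '[[[0,0.012,0.04,0.0052,0,0,0.024],[0,0.008,0.045,0.0052,0,0,0.024]]]'
python3 lev.py
python3 -m creep '[[[0,0.003,0.04,0.0052,0,0,0.024],[0,0.003,0.045,0.0052,0,0,0.024]]]'
python3 lev.py
python3 -m creep '[[[0,0.003,0.045,0.0052,0,0,0.024],[0,0.003,0.045,0.0052,0,0,0.024]]]'
python3 lev.py
```

```text
t: 15.32
eef_pos: [0.454, 0.27, 0.1532]
tool_rot: [0.001, 0.807, 0.591, 0.0]
contact_force: [-0.4, -2.5, 1.7]
gripper_width: 0.28
t 15.32 turned 0.678 r 103.4 z 153.2 yaw_need_toolturn -0.027 Ftan(against) 2.48 Frad -0.29 Fz 1.66 Mz -0.01 grip 23.9 tilt [ 0.    -0.001]
t: 15.48
eef_pos: [0.457, 0.2793, 0.1533]
tool_rot: [-0.001, 0.833, 0.554, 0.002]
contact_force: [-1.0, -0.9, 1.2]
gripper_width: 0.283
t 15.48 turned 0.772 r 103.6 z 153.3 yaw_need_toolturn -0.023 Ftan(against) 1.17 Frad 0.62 Fz 1.18 Mz -0.01 grip 24.2 tilt [-0.004 -0.001]
t: 15.65
eef_pos: [0.4609, 0.2883, 0.1534]
tool_rot: [-0.002, 0.858, 0.514, 0.004]
contact_force: [-0.9, -1.9, 0.1]
gripper_width: 0.28
t 15.65 turned 0.866 r 103.7 z 153.4 yaw_need_toolturn -0.023 Ftan(against) 2.10 Frad -0.09 Fz 0.11 Mz -0.03 grip 23.9 tilt [-0.008 -0.001]
```

```bash
python3 -m creep '[[[0,-0.002,0.045,0.0052,0,0,0.024],[0,-0.002,0.045,0.0052,0,0,0.024]]]'
python3 lev.py
python3 -m creep '[[[0,0,0.04,0.0042,0,0,0.024]]]'
python3 lev.py
python3 -m creep '[[[0,0,0.04,0.0042,0,0,0.024]]]'
python3 lev.py
python3 -m creep '[[[0,0,0.04,0.0042,0,0,0.024]]]'
python3 lev.py
```

```text
t: 15.82
eef_pos: [0.4656, 0.2966, 0.1534]
tool_rot: [-0.0, 0.881, 0.472, 0.001]
contact_force: [-2.0, -1.4, 0.4]
gripper_width: 0.278
t 15.82 turned 0.959 r 103.6 z 153.4 yaw_need_toolturn -0.026 Ftan(against) 2.26 Frad 0.96 Fz 0.43 Mz -0.02 grip 23.8 tilt [-0.001 -0.   ]
t: 15.9
eef_pos: [0.4678, 0.3, 0.1534]
tool_rot: [0.0, 0.891, 0.454, 0.0]
contact_force: [-0.8, -1.1, 0.4]
gripper_width: 0.282
t 15.90 turned 0.997 r 103.7 z 153.4 yaw_need_toolturn -0.029 Ftan(against) 1.31 Frad 0.05 Fz 0.37 Mz 0.03 grip 24.1 tilt [-0. -0.]
t: 15.98
eef_pos: [0.4701, 0.3031, 0.1533]
tool_rot: [0.0, 0.901, 0.435, -0.0]
contact_force: [-1.2, -1.1, 0.7]
gripper_width: 0.281
t 15.98 turned 1.035 r 103.6 z 153.3 yaw_need_toolturn -0.034 Ftan(against) 1.61 Frad 0.27 Fz 0.73 Mz 0.01 grip 24.0 tilt [ 0.001 -0.001]
t: 16.07
eef_pos: [0.4725, 0.3062, 0.1533]
tool_rot: [0.001, 0.909, 0.416, -0.001]
contact_force: [-0.5, -1.0, 1.4]
gripper_width: 0.285
t 16.07 turned 1.073 r 103.6 z 153.3 yaw_need_toolturn -0.039 Ftan(against) 1.07 Frad -0.19 Fz 1.43 Mz 0.04 grip 24.3 tilt [ 0.002 -0.001]
```

```bash
python3 -m creep '[[[0,0.002,0.035,0.0042,0,0,0.024]]]' >/dev/null
python3 lev.py
python3 -m creep '[[[0,0,0.035,0.0042,0,0,0.024]]]' >/dev/null
python3 lev.py
python3 -m creep '[[[0,0,0.035,0.0042,0,0,0.024]]]' >/dev/null
python3 lev.py
```

```text
t 16.15 turned 1.110 r 103.6 z 153.2 yaw_need_toolturn -0.038 Ftan(against) 1.29 Frad -0.42 Fz 0.96 Mz 0.00 grip 24.3 tilt [ 0.001 -0.001]
t 16.23 turned 1.148 r 103.7 z 153.2 yaw_need_toolturn -0.037 Ftan(against) 1.56 Frad 0.55 Fz 0.52 Mz 0.03 grip 24.3 tilt [ 0.002 -0.001]
t 16.32 turned 1.186 r 103.7 z 153.2 yaw_need_toolturn -0.036 Ftan(against) 1.25 Frad 0.86 Fz 0.28 Mz -0.01 grip 24.0 tilt [ 0.003 -0.001]
```

Run:
```python
from h import *
for n in('top','side'):
    c=cam(n); im=c['color'][:,:,::-1].copy()
    a=im[180:300,100:240] if n=='top' else im[260:360,180:300]
    cv2.imwrite('pics/'+n+'11z.png',cv2.resize(a,None,fx=5,fy=5,interpolation=cv2.INTER_CUBIC))
```

```text
(no output)
```

View pics/top11z.png

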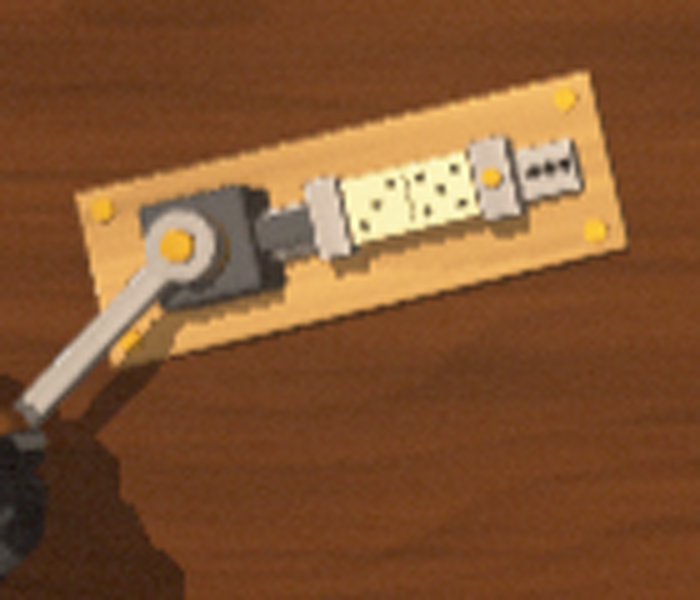

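Jaw has pushed the domino almost to the stop (gap nearly zero at u≈474). Continue one row at a time.

```bash
python3 -m creep '[[[0,0,0.035,0.0042,0,0,0.024]]]' >/dev/null
python3 lev.py
python3 -m creep '[[[0,0,0.035,0.0042,0,0,0.024]]]' >/dev/null
python3 lev.py
```

```text
t 16.50 turned 1.223 r 103.7 z 153.1 yaw_need_toolturn -0.031 Ftan(against) 1.40 Frad 0.16 Fz 0.93 Mz 0.02 grip 23.8 tilt [ 0.004 -0.001]
t 16.58 turned 1.259 r 103.7 z 153.1 yaw_need_toolturn -0.030 Ftan(against) 1.65 Frad 0.51 Fz 1.30 Mz -0.08 grip 24.3 tilt [ 0.004 -0.002]
```

```bash
python3 -m creep '[[[0,0.003,0.035,0.0042,0,0,0.024]]]' >/dev/null
python3 lev.py
python3 -m creep '[[[0,0,0.035,0.0042,0,0,0.024]]]' >/dev/null
python3 lev.py
```

```text
t 16.67 turned 1.296 r 103.8 z 153.0 yaw_need_toolturn -0.029 Ftan(against) 1.37 Frad -0.24 Fz 1.58 Mz -0.03 grip 24.1 tilt [ 0.002 -0.002]
t 16.75 turned 1.332 r 103.8 z 153.0 yaw_need_toolturn -0.028 Ftan(against) 2.18 Frad -0.05 Fz 1.78 Mz 0.04 grip 23.7 tilt [ 0.003 -0.002]
```

```bash
python3 -m creep '[[[0,0,0.035,0.0042,0,0,0.024]]]' >/dev/null
python3 lev.py
```

```text
t 16.83 turned 1.365 r 103.9 z 153.0 yaw_need_toolturn -0.029 Ftan(against) 5.20 Frad -0.45 Fz 2.76 Mz 0.01 grip 24.1 tilt [ 0.005 -0.002]
```

```bash
python3 -m creep '[[[0,0,0.025,0.0035,0,0,0.024]]]' >/dev/null
python3 lev.py
```

```text
t 16.92 turned 1.387 r 103.9 z 152.8 yaw_need_toolturn -0.033 Ftan(against) 6.07 Frad 0.74 Fz 4.24 Mz 0.01 grip 23.9 tilt [ 0.008 -0.003]
```

```bash
python3 -m creep '[[[0,0.004,0.025,0.0035,0,0,0.024]]]' >/dev/null
python3 lev.py
python3 -m creep '[[[0,0,0.025,0.0035,0,-0.0005,0.024]]]' >/dev/null
python3 lev.py
```

```text
t 17.00 turned 1.408 r 103.9 z 152.5 yaw_need_toolturn -0.038 Ftan(against) 5.78 Frad -0.36 Fz 4.36 Mz 0.01 grip 24.0 tilt [ 0.007 -0.003]
t 17.08 turned 1.425 r 103.8 z 152.6 yaw_need_toolturn -0.045 Ftan(against) 5.88 Frad -0.43 Fz 2.55 Mz 0.08 grip 23.8 tilt [ 0.011 -0.005]
```

```bash
python3 -m creep '[[[0,0.005,0.015,0.0035,0,0,0.024]]]' >/dev/null
python3 lev.py
python3 -m creep '[[[0,0,0.01,0.0035,0,0,0.024]]]' >/dev/null
python3 lev.py
```

```text
t 17.17 turned 1.444 r 103.9 z 152.4 yaw_need_toolturn -0.041 Ftan(against) 5.66 Frad 0.14 Fz 4.92 Mz 0.01 grip 24.1 tilt [ 0.009 -0.005]
t 17.25 turned 1.462 r 104.0 z 152.2 yaw_need_toolturn -0.032 Ftan(against) 6.44 Frad 1.59 Fz 4.48 Mz -0.02 grip 24.1 tilt [ 0.013 -0.006]
```

Plateau of about 5.9 N (0.61 N m) over nearly 0.1 rad: it is slipping. Stop and let go.

```bash
python3 -m creep '[[[0,0,0,0,0,0,0.024],[0,0,0,0,0,0,0.024]]]' >/dev/null
python3 lev.py
python3 -m creep '[[[0,0,0,-0.001,0,0,0.03],[0,0,0,0,0,0,0.04],[0,0,0,0,0,0,0.045],[0,0,0,0,0,0,0.045]]]' >/dev/null
python3 lev.py
```

```text
t 17.42 turned 1.454 r 104.0 z 152.0 yaw_need_toolturn -0.039 Ftan(against) 1.32 Frad -0.28 Fz 0.74 Mz 0.01 grip 24.0 tilt [ 0.014 -0.006]
t 17.75 turned 1.455 r 103.9 z 152.4 yaw_need_toolturn -0.037 Ftan(against) -0.22 Frad -0.42 Fz -0.49 Mz -0.03 grip 44.9 tilt [ 0.01  -0.005]
```

```bash
python3 -m creep '[[[0,0,0,0,0,-0.01,0.045],[0,0,0,0,0,-0.02,0.045],[0,0,0,0,0,-0.03,0.045],[0,0,0,0,-0.02,-0.03,0.045],[0,0,0,0,-0.03,-0.01,0.045],[0,0,0,0,-0.03,0,0.045],[0,0,0,0,-0.02,0,0.045],[0,0,0,0,0,0,0.045],[0,0,0,0,0,0,0.045]]]'
python3 - <<'E'
from h import *
for n in('top','side'):
    c=cam(n,n+'12.png'); im=c['color'][:,:,::-1].copy()
    a=im[180:300,80:220] if n=='top' else im[260:380,160:300]
    cv2.imwrite('pics/'+n+'12z.png',cv2.resize(a,None,fx=5,fy=5,interpolation=cv2.INTER_CUBIC))
E
```

```text
t: 18.5
eef_pos: [0.4578, 0.4246, 0.2633]
tool_rot: [0.002, 0.972, 0.234, -0.002]
contact_force: [1.0, -0.3, -0.4]
gripper_width: 0.523
```

View pics/top12z.png

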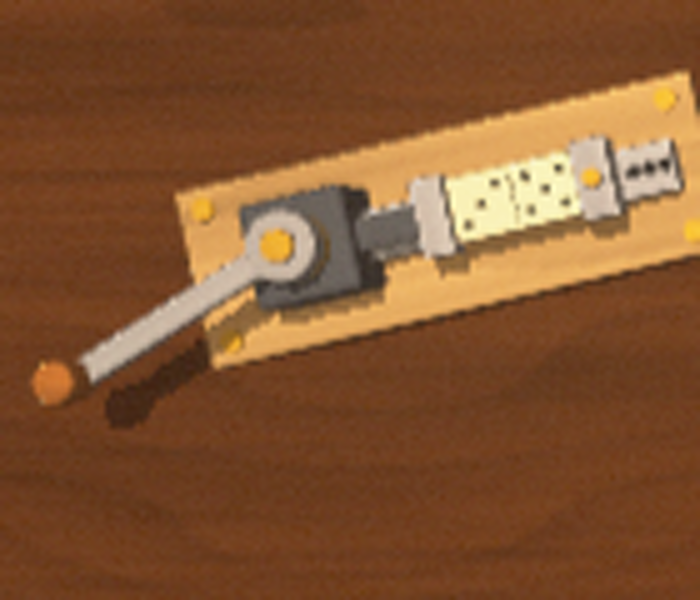

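View pics/side12.png

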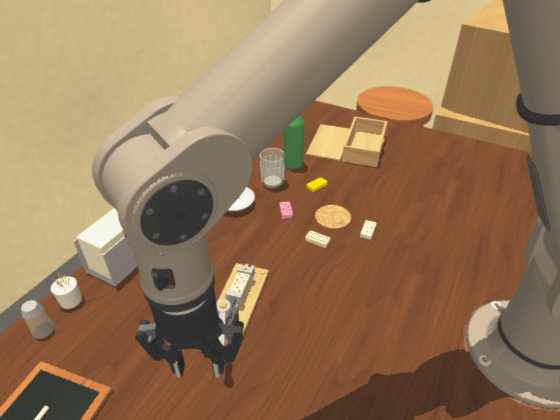

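Run:
```python
from h import *
t=cam('top')
k=onz(t,80+53/5-.4,180+382/5-.4,.095); h=onz(t,80+277/5-.4,180+245/5-.4,.085)
d=k-h; a=np.degrees(np.arctan2(d[1],d[0])); print(k,h,np.hypot(*d[:2]),np.radians(-157.2-(a-360)))
print(get_obs()['contact_force'])
```

```text
[0.49917674 0.32875687 0.095     ] [0.55405233 0.24095787 0.085     ] 0.10353740468816038 1.4101221722969486
[-0.05084658 -1.84953187  0.11530813]
```

```bash
python3 -c "
from station import hand_in,get_obs
print(hand_in()); print(get_obs()['t'])"
```

```text
the job is handed in; nothing more can be done
None
the job is handed in; nothing more can be done
```

I laid the glued domino flat and lengthwise in the vice and let go. I then swung the lever clockwise about 1.45 rad, until the limiter slipped, let go of it, and handed in after about 18.6 s on the robot's clock.

- **Setting down:** While I was feeling for the bed, the wrist read up to 12 N upwards. I backed off and let go close to zero force.
- **Limiter:** The push on the knob rose from about 1.5 N to 5–6 N at roughly 1.35 rad. It then stayed flat at 5.7–6.4 N (about 0.6 N m) for just under 0.1 rad, and I stopped there, well short of the 0.4 rad lock.
- **Last pictures:** The domino sits flat between the jaw and the stop with no gap, and the lever stayed where I left it. The arm is clear of everything. The loose dominoes, tumbler and bottle that show in the last side view look where they were. The ashtray is partly hidden there, and the row of three dominoes is behind the arm. I didn't measure any of the bystanders again.

Two readings disagreed:
- **Paused force:** With the arm paused, the force on the knob dropped to 1.3 N instead of the 4–5 N expected, I think because the arm eased back slightly. I couldn't measure the clamp force directly.
- **Lever angle:** The picture gives 1.41 rad, against about 1.43–1.45 rad from the arm's position.

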